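Kit the backing plate under the eye bracket

TASK

Complete the kit in the empty bay of the tray on the welding bench: lay the long backing plate flat on the painted outline, squared up with it, and let go of it; then set the eye bracket flat on top of that plate, centred on it and lined up lengthwise with it. Either part may face either way round; set them down, do not drop them.

Things in the scene. Friction and masses are not known exactly. Their poses are not given: they have to be found in the camera images.
- backing_plate: The long backing plate: a plain stainless steel bar, 100 x 50 x 12 mm (x, y, z), about 0.45 kg, with no holes, lying flat on the bench. Origin: centre of its underside. x runs along its length. The similar square plate, 50 x 50 mm, is not wanted.
- eye_bracket: Stainless steel, about 0.35 kg, standing on its flat foot, 84 x 50 x 8 mm (x, y, z). An upright lug in the middle, 44 mm long (x), 10 mm thick (y), reaches 50 mm above the underside; a 16 mm hole (the eye) runs through it along y, 36 mm up. Origin: centre of the foot's underside. x runs along its length. The L-shaped angle piece without an eye is not wanted.
- bay_mark (a point): Centre of the white painted rectangular outline, 118 x 68 mm (x, y), lines 4 mm wide, in the middle of the tray's empty bay, at the height of the bay's floor, 5 mm above the bench. x runs along the outline's length.
- kit_tray: Fixed tray of grey sheet metal with a black floor, 170 x 317 mm (x, y); walls 5 mm thick, tops 20 mm above the bench. Origin: centre of its underside. The empty bay, on its -y side, is 160 x 181 mm (x, y) inside; the smaller bay on the +y side is already filled with a collar and three studs, up to 36 mm above the bench.
There are look-alikes about, which are no part of the job. Leave any orange look-alike of the eye_bracket alone. Leave any orange look-alike of the backing_plate alone.

How it is judged:
By the outcome, as a careful person would: the job done as asked, in the order asked, and still so for the second after the job is handed in, with the robot touching nothing.
It also fails if it takes over 58 s, if anything falls off the work surface, if the arm or the gripper's body presses on something with over 40 N, if the wrist force passes 120 N, or if a joint passes its speed limit or range.

ROBOT

A 7-joint arm with a two-finger parallel gripper is mounted at the origin on the work surface. World frame = base frame: x ahead of the robot, y to its left, z up, the work surface at z = 0. Lengths are in mm, angles in degrees, forces in N, time in s.
With the tool pointing down it reaches from about 400 to 925 mm from the base axis. Payload 4.1 kg.
Tool frame: the origin (TCP) lies at the very end of the fingers, on their centre line; the grasp point (between the pads) lies 19 mm behind it; z points along the fingers, y is the direction in which the jaws open and shut (so a half turn about z gives the same grasp; the last joint's range is limited). The gripper opens to 85 mm and grips with 20 to 120 N. Pads are 22 mm wide; open, the fingers measure 114 mm over their backs; the gripper's body (76 mm by 85 mm) begins 54 mm behind the grasp point. The pads swing forward as they close: fully open they stand 13 mm farther back than shut.
Start: joints at [-74.026, 22.827, 2.584, 88.041, -1.071, 69.15, -2.905], TCP at [239.751, 604.204, 231.347] pointing down, gripper open.
Joint ranges: [-161.44, 161.44], [-28.35, 127.94], [-78.24, 83.42], [0, 140.83], [-78.03, 258.03], [13.02, 114.36], [-168.23, 168.23]. Speed limits (degrees/s): [147.25, 147.25, 180, 180, 180, 180, 180].

INTERFACE

Orientations are given as [roll, pitch, yaw] about the fixed x, y, z axes, in that order (R = Rz(yaw) Ry(pitch) Rx(roll)).
In Python, from rig import * gives the robot as it stands. The module is installed in compiled form; this text tells all that it offers.
- The arm moves only by the tool carry_out, never from a script. Its argument "rows" is a list that holds one entry, the list of rows, each a list of 7 numbers: the turn, a rotation vector about the tool's x, y, z in degrees, then the shift along the tool's x, y, z in mm, then the opening in per cent of the stroke, from 0 (shut) to 100 (fully open). A call has 1 to 5 rows; each row shifts and turns the commanded pose from where the row before left it, along the tool's axes as they then stand; what a row does not reach is not made up. A row lasts 1/8 s, in which the tool goes at most 62.5 mm and 10.7 degrees, less where a joint would pass 70% of its speed; a pose out of reach is approached as far as the arm can. A call is refused whole if a number of a shift passes 62.5 or a number of a turn 10.7, either way. A call with a gripper value outside its range is refused whole. The fingers move at their own pace and stop on an object; "grip_force" is the grip in N (left out, the last holds). Time passes only in rows, so rows that do not move let the fingers close. It gives the time, the measured TCP pose, the force and the opening at its end, in the units of the state.
- get_obs(): the state, without advancing time (a new reading comes with each control period).
- camera(name): name is "side" or "top"; returns a dict with "pixels" (384x512x3 uint8, red, green, blue), "depth" (384x512 float32, mm along the optical axis (not along the pixel's ray), 0 where there is no reading), "fx", "fy", "cx", "cy" (pixels), "rvec" (rotation vector, rad) and "tvec" (3), from world to camera coordinates, as OpenCV has them. Camera axes: x right, y down, z forward; pixel columns grow to the right and rows downward; lengths in mm; the calibration is good to about 2 mm. A picture is of the moment at which its call begins.
- hand_in(): hands the job in, once; it reports no verdict.
Trained networks look in a picture, given as the dict that the camera call returned (one of the last four; its "shot" number tells which), for a name from the list of things; names that differ only in an ending like _2 or _b are one class to them, and where a whole thing is asked for, a point or a joint stands for the part that bears it (a point fixed in the world has none). Each returns a list of dicts, best first, with "p" (0 to 1); they miss things now and then, are a little off and sometimes report something else, mostly with a low value. They report only what shows in the picture. A call takes as long as a camera call. They do not tell look-alikes from the thing itself.
- find_in(picture, query): "box" ([left, top, width, height] in pixels, round what is visible of it).
- spot_point(picture, query): "location" ([column, row] in pixels: a listed point, or the origin of a listed thing).
The state is a dict: "time": time; "q": joint angles; "joint_vel": joint speeds; "joint_efforts": joint torques, N m; "eef_pos": TCP position; "tool_rot": TCP orientation; "ft_force": force on the tool from outside, world axes, zero at the start; "wrist_torque": the same for the moment, N m; "gripper_width": finger opening in mm.
Only numpy, scipy, OpenCV 4.12 (cv2) and the standard library are available. Lean on these libraries where they do the work, as an engineer would, in place of code of your own. Each camera call takes 0.05 s, during which the arm holds its last target.

## Working session

There is one attempt and no reset: what is moved stays moved. The work goes in short steps, Python scripts to look and compute and a tool call to move; the robot and the scene stay as the last step left them, time stands still between calls to the robot, and variables do not carry over. Pictures are saved under pics/ and viewed, and the job is handed in when it is done.

Besides the shell and the picture viewer there is one more tool, called after "Call:" as name(argument=value, ...), one argument or row to a line, values as JSON. carry_out: Moves the arm, as the interface text tells. Its arguments: {"type":"object","properties":{"rows":{"type":"array","items":{"type":"array","items":{"type":"array","items":{"type":"number"}}}},"grip_force":{"type":"number"}},"required":["rows"]}

```bash
mkdir -p pics; cat > h.py <<'E'
from rig import *
import numpy as np, cv2
from scipy.spatial.transform import Rotation as R
def save(p,name,crop=None,scale=1):
    im=p["pixels"][:,:,::-1]
    if crop: l,t,w,h=crop; im=im[t:t+h,l:l+w]
    cv2.imwrite("pics/"+name,cv2.resize(im,None,fx=scale,fy=scale,interpolation=cv2.INTER_CUBIC))
def cam(p):
    return cv2.Rodrigues(np.array(p["rvec"],float))[0],np.array(p["tvec"],float).ravel()
def world(p):
    Rm,t=cam(p);d=p["depth"];v,u=np.mgrid[:d.shape[0],:d.shape[1]]
    c=np.stack([(u-p["cx"])/p["fx"]*d,(v-p["cy"])/p["fy"]*d,d],-1)
    w=(c-t)@Rm; w[d==0]=np.nan; return w
def onplane(p,u,v,z):
    Rm,t=cam(p);ray=np.array([(u-p["cx"])/p["fx"],(v-p["cy"])/p["fy"],1])@Rm;o=-t@Rm
    return o+ray*(z-o[2])/ray[2]
def proj(p,X):
    Rm,t=cam(p);c=np.atleast_2d(X)@Rm.T+t
    return np.c_[c[:,0]/c[:,2]*p["fx"]+p["cx"],c[:,1]/c[:,2]*p["fy"]+p["cy"]]
E
python3 - <<'E'
from h import *
for n in("top","side"):
    p=camera(n); save(p,n+"1.png",None,1.5)
    for q in("backing_plate","eye_bracket","bay_mark","kit_tray"):
        if q!="bay_mark":print(n,q,"box",[(np.round(b["box"]).tolist(),round(b["p"],2)) for b in find_in(p,q)])
        print(n,q,"pt",[(np.round(b["location"]).tolist(),round(b["p"],2)) for b in spot_point(p,q)])
print(get_obs())
E
```

```text
top backing_plate box [([308.0, 148.0, 30.0, 41.0], 0.95), ([360.0, 142.0, 32.0, 42.0], 0.69)]
top backing_plate pt [([375.0, 162.0], 0.8), ([324.0, 169.0], 0.58)]
top eye_bracket box [([311.0, 221.0, 33.0, 33.0], 0.95), ([359.0, 202.0, 36.0, 24.0], 0.95)]
top eye_bracket pt [([377.0, 213.0], 0.93), ([326.0, 236.0], 0.88)]
top bay_mark pt [([163.0, 206.0], 0.94)]
top kit_tray box []
top kit_tray pt [([144.0, 196.0], 0.55)]
side backing_plate box [([343.0, 264.0, 50.0, 24.0], 0.81), ([294.0, 227.0, 43.0, 34.0], 0.76), ([236.0, 250.0, 36.0, 40.0], 0.28)]
side backing_plate pt [([312.0, 245.0], 0.57), ([366.0, 275.0], 0.57)]
side eye_bracket box [([238.0, 249.0, 34.0, 41.0], 0.72), ([294.0, 277.0, 48.0, 42.0], 0.66)]
side eye_bracket pt [([252.0, 273.0], 0.72), ([316.0, 300.0], 0.68)]
side bay_mark pt [([207.0, 176.0], 0.7), ([200.0, 170.0], 0.41)]
side kit_tray box [([167.0, 141.0, 78.0, 58.0], 0.76)]
side kit_tray pt [([201.0, 167.0], 0.77)]
{'time': 0.8, 'q': array([-74.02657244,  22.82420812,   2.58489701,  88.03997907,
        -1.07142404,  69.14771941,  -2.90461194]), 'joint_vel': array([-0.01610311,  0.01805792, -0.03703925, -0.07522509, -0.06296007,
        0.04433131, -0.04030375]), 'joint_efforts': array([ 3.94478666e-04, -4.74953771e+01,  1.36279531e+00, -2.54513508e+01,
        1.14216222e-02,  8.43691760e-04,  1.33618931e-05]), 'eef_pos': array([239.76258059, 604.22416662, 231.38002157]), 'tool_rot': array([1.79987682e+02, 4.60616827e-04, 1.58358011e+02]), 'ft_force': array([ 0.2148232 , -0.06775511,  0.29363246]), 'wrist_torque': array([ 0.01431369, -0.05028406,  0.03287204]), 'gripper_width': 85.72380787975304}
```

View pics/top1.png

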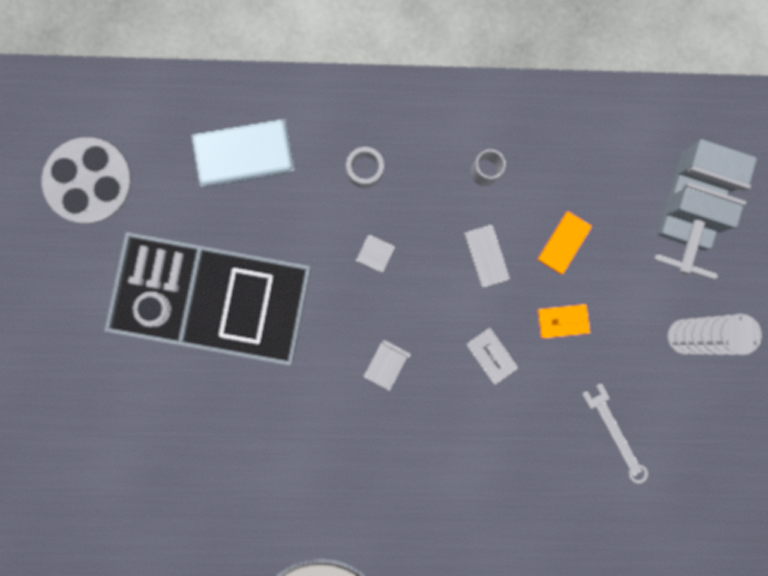

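View pics/side1.png

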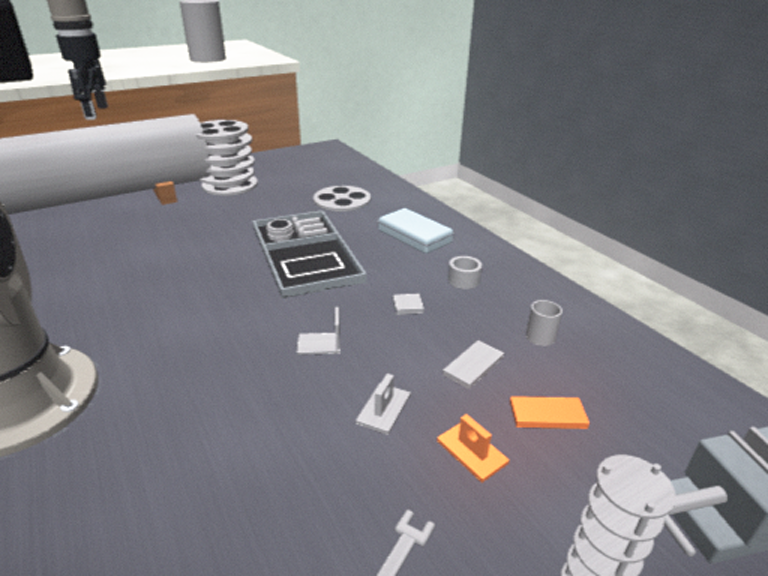

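Candidates in the top picture (original pixels):
- **Plates:** grey long plate (324,170), orange plate (376,161), grey square (250,169).
- **Brackets:** grey eye bracket (328,237), orange bracket (377,213), grey angle piece (258,243).

I choose the grey long plate and the grey eye bracket. The bay outline is at (163,204).

```bash
cat >> h.py <<'E'
def rect(p,box,z0,z1,col=None):
    w=world(p);l,t,ww,hh=box
    m=np.zeros(w.shape[:2],bool);m[t:t+hh,l:l+ww]=1
    with np.errstate(invalid='ignore'): m&=(w[...,2]>z0)&(w[...,2]<z1)
    return m,w
def brightmask(p,box,thr):
    g=cv2.cvtColor(p["pixels"],cv2.COLOR_RGB2GRAY);l,t,ww,hh=box
    m=np.zeros(g.shape,bool);m[t:t+hh,l:l+ww]=g[t:t+hh,l:l+ww]>thr
    return m
def fit(p,m,z):
    n,lab,st,_=cv2.connectedComponentsWithStats(m.astype(np.uint8)); k=1+np.argmax(st[1:,4]); m=lab==k
    v,u=np.nonzero(m);P=np.array([onplane(p,a,b,z)[:2] for a,b in zip(u,v)])
    r=cv2.minAreaRect(P.astype(np.float32));c=P.mean(0)
    box=cv2.boxPoints(r);e=[box[1]-box[0],box[2]-box[1]];L=max(e,key=np.linalg.norm)
    ev=np.linalg.eigh(np.cov(P.T))[1][:,1]
    return dict(n=len(P),mean=c.round(1),rc=np.round(r[0],1),size=np.round(sorted(r[1]),1),ang=round(np.degrees(np.arctan2(L[1],L[0]))%180,1),pca=round(np.degrees(np.arctan2(ev[1],ev[0]))%180,1))
E
python3 - <<'E'
from h import *
p=camera("top"); Rm,t=cam(p); print("campos",-t@Rm,p["fx"])
w=world(p); g=cv2.cvtColor(p["pixels"],cv2.COLOR_RGB2GRAY)
for n,(u,v) in dict(plate=(324,170),bench=(290,200),brfoot=(322,226),lug=(328,237),bay=(163,204),bay2=(185,220)).items(): print(n,w[v-1:v+2,u-1:u+2].reshape(-1,3).mean(0).round(1),g[v,u])
for thr in(125,140,155):
    print("plate",fit(p,brightmask(p,(300,140,50,60),thr),12)); print("br",fit(p,brightmask(p,(305,212,48,52),thr),8)); print("bay",fit(p,brightmask(p,(140,172,50,65),thr),5))
im=p["pixels"][:,:,::-1]
save(p,"crop_parts.png",(230,135,180,130),4.4); save(p,"crop_bay.png",(60,145,160,110),4.5)
E
```

```text
campos [ 466.56308922  -60.54531836 1251.74230501] 483.7882496401382
plate [ 633.7 -271.8   14.4] 192
bench [ 555.  -185.7    2.7] 117
brfoot [ 489.1 -268.5    7.8] 191
lug [ 461.2 -279.1   36.3] 168
bay [538.1 141.2   6.4] 46
bay2 [498.1  83.8   6.2] 48
plate {'n': 848, 'mean': array([ 633.8, -273.4]), 'rc': array([ 633.9, -273.5]), 'size': array([ 55.6, 104.9]), 'ang': np.float32(17.8), 'pca': np.float64(17.9)}
br {'n': 739, 'mean': array([ 461. , -283.3]), 'rc': array([ 461.1, -283.4]), 'size': array([55.1, 89.3]), 'ang': np.float32(35.9), 'pca': np.float64(35.7)}
bay {'n': 481, 'mean': array([539.8, 140.3]), 'rc': array([539.9, 140.3]), 'size': array([ 72.8, 122.8]), 'ang': np.float32(170.5), 'pca': np.float64(170.2)}
plate {'n': 794, 'mean': array([ 633.4, -273.2]), 'rc': array([ 633.5, -273.2]), 'size': array([ 53., 103.]), 'ang': np.float32(18.7), 'pca': np.float64(18.0)}
br {'n': 676, 'mean': array([ 461.1, -283.5]), 'rc': array([ 461.1, -283.5]), 'size': array([53. , 86.8]), 'ang': np.float32(35.7), 'pca': np.float64(35.5)}
bay {'n': 427, 'mean': array([539.7, 140. ]), 'rc': array([539.7, 140.3]), 'size': array([ 71.7, 122. ]), 'ang': np.float32(170.5), 'pca': np.float64(170.5)}
plate {'n': 745, 'mean': array([ 633.7, -273.2]), 'rc': array([ 633.6, -273. ]), 'size': array([ 51. , 100.1]), 'ang': np.float32(17.9), 'pca': np.float64(18.6)}
br {'n': 616, 'mean': array([ 461.1, -283.3]), 'rc': array([ 461.4, -283.2]), 'size': array([50.9, 84.5]), 'ang': np.float32(35.8), 'pca': np.float64(35.9)}
bay {'n': 394, 'mean': array([540. , 140.5]), 'rc': array([539.9, 140.5]), 'size': array([ 71.2, 121.4]), 'ang': np.float32(170.5), 'pca': np.float64(170.6)}
```

View pics/crop_parts.png

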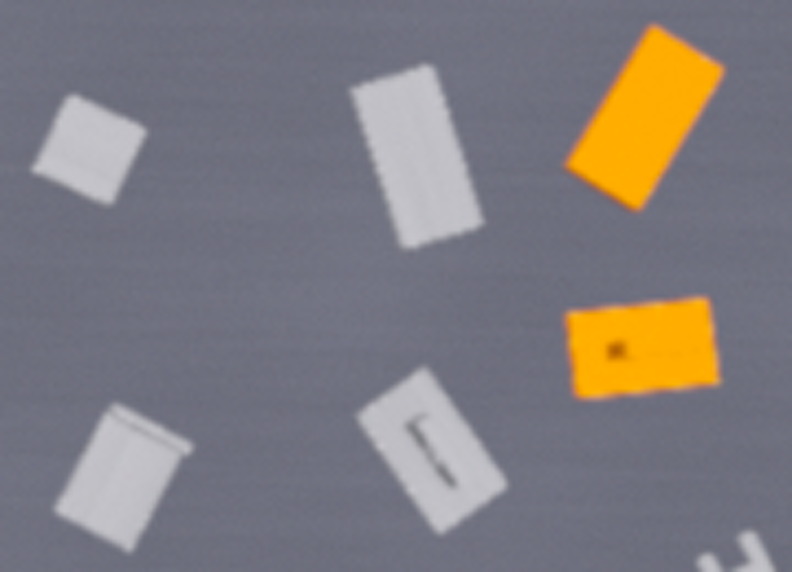

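The crop confirms both choices. At crop (417,157) is the plain grey bar, 2:1 in shape. At (432,452) is the grey foot with an upright lug in its middle. The square (90,150) and the L-shaped angle piece (122,480) are separate parts. The measured sizes (about 100x50 and 84x50 mm, outline about 120x70 mm) match the description.

```bash
cat >> h.py <<'E'
def plan(wps,grip,rd=0.5,vmax=58):
    """wps: list of (x,y,z,yaw). rows in tool axes from measured pose"""
    o=get_obs();pos=np.array(o["eef_pos"],float);Rt=R.from_euler("xyz",o["tool_rot"],degrees=True)
    rows=[]
    for (x,y,z,yaw) in wps:
        tgt=np.array([x,y,z],float);Rg=R.from_euler("ZYX",[yaw,0,180],degrees=True)
        rv0=(Rt.inv()*Rg).as_rotvec(degrees=True)
        n=int(np.ceil(max(np.linalg.norm(tgt-pos)/vmax,np.abs(rv0).max()/10,1)))
        for k in range(n):
            rv=(Rt.inv()*Rg).as_rotvec(degrees=True)/(n-k)
            rv=np.round(rv/0.1)*0.1
            s=Rt.inv().apply((tgt-pos)/(n-k)); s=np.round(s/rd)*rd
            rows.append([round(float(a),1)+0.0 for a in [*rv,*s]]+[grip])
            pos=pos+Rt.apply(s);Rt=Rt*R.from_rotvec(rv,degrees=True)
    print(len(rows),"rows; end",pos.round(1),Rt.as_euler("xyz",degrees=True).round(1))
    for i in range(0,len(rows),5):print([rows[i:i+5]])
E
python3 - <<'E'
from h import *
plan([(633.6,-273.2,120,18)],100)
E
```

```text
17 rows; end [ 633.5 -273.3  119.8] [-180.   -0.   18.]
[[[0.0, 0.0, 8.3, -40.5, -39.5, 6.5, 100], [0.0, 0.0, 8.3, -46.0, -33.0, 6.5, 100], [0.0, 0.0, 8.3, -50.0, -26.0, 6.5, 100], [0.0, 0.0, 8.2, -53.5, -18.5, 6.5, 100], [0.0, 0.0, 8.3, -55.5, -11.0, 6.5, 100]]]
[[[0.0, 0.0, 8.2, -56.5, -3.0, 6.5, 100], [0.0, 0.0, 8.3, -56.5, 5.5, 6.5, 100], [0.0, 0.0, 8.2, -55.0, 13.5, 6.5, 100], [0.0, 0.0, 8.3, -52.5, 21.0, 6.5, 100], [0.0, 0.0, 8.2, -49.0, 28.5, 6.5, 100]]]
[[[0.0, 0.0, 8.3, -44.5, 35.0, 6.5, 100], [0.0, 0.0, 8.2, -39.0, 41.0, 6.5, 100], [0.0, 0.0, 8.3, -32.5, 46.5, 6.5, 100], [0.0, 0.0, 8.2, -25.5, 50.5, 6.5, 100], [0.0, 0.0, 8.3, -18.0, 53.5, 7.0, 100]]]
[[[0.0, 0.0, 8.2, -10.0, 55.5, 6.5, 100], [0.0, 0.0, 8.3, -2.0, 56.5, 7.0, 100]]]
```

Call:
carry_out(
  rows=[
    [[0, 0, 8.3, -40.5, -39.5, 6.5, 100], [0, 0, 8.3, -46, -33, 6.5, 100], [0, 0, 8.3, -50, -26, 6.5, 100], [0, 0, 8.2, -53.5, -18.5, 6.5, 100], [0, 0, 8.3, -55.5, -11, 6.5, 100]],
  ],
)

```text
time: 1.48
eef_pos: [356.6, 344.8, 199.0]
tool_rot: [179.9, -0.0, 116.7]
ft_force: [1.0, 0.6, 0.2]
gripper_width: 85.3
```

Call:
carry_out(
  rows=[
    [[0, 0, 8.2, -56.5, -3, 6.5, 100], [0, 0, 8.3, -56.5, 5.5, 6.5, 100], [0, 0, 8.2, -55, 13.5, 6.5, 100], [0, 0, 8.3, -52.5, 21, 6.5, 100], [0, 0, 8.2, -49, 28.5, 6.5, 100]],
  ],
)

```text
time: 2.1
eef_pos: [472.4, 86.5, 166.6]
tool_rot: [179.9, -0.1, 75.5]
ft_force: [-0.0, 0.6, 0.1]
gripper_width: 85.2
```

Call:
carry_out(
  rows=[
    [[0, 0, 8.3, -44.5, 35, 6.5, 100], [0, 0, 8.2, -39, 41, 6.5, 100], [0, 0, 8.3, -32.5, 46.5, 6.5, 100], [0, 0, 8.2, -25.5, 50.5, 6.5, 100], [0, 0, 8.3, -18, 53.5, 7, 100]],
  ],
)

```text
time: 2.72
eef_pos: [588.2, -171.6, 133.2]
tool_rot: [180.0, -0.1, 34.2]
ft_force: [1.6, -0.4, -0.2]
gripper_width: 85.1
```

Call:
carry_out(
  rows=[
    [[0, 0, 8.2, -10, 55.5, 6.5, 100], [0, 0, 8.3, -2, 56.5, 7, 100], [0, 0, 0, 0, 0, 0, 100]],
  ],
)

```text
time: 3.1
eef_pos: [632.6, -278.9, 118.8]
tool_rot: [179.8, 0.2, 17.6]
ft_force: [0.2, 0.9, -0.0]
gripper_width: 85.7
```

```bash
python3 - <<'E'
from h import *
o=get_obs();print(o["q"].round(1),o["eef_pos"],o["tool_rot"])
plan([(633.6,-273.2,60,18),(633.6,-273.2,2,18)],100)
E
```

```text
[ -8.   39.7  43.6  89.1 -29.3  63.1 -30. ] [ 632.6322839  -278.89653482  118.76815905] [1.79790328e+02 1.75612010e-01 1.76224599e+01]
4 rows; end [ 633.8 -272.9    2.2] [180.  -0.  18.]
[[[0.1, 0.1, -0.2, 1.5, -2.5, 29.5, 100], [0.1, 0.1, -0.2, 1.5, -3.0, 29.0, 100], [0.0, 0.0, 0.0, 0.0, 0.0, 29.0, 100], [0.0, 0.0, 0.0, 0.0, 0.0, 29.0, 100]]]
```

Call:
carry_out(
  rows=[
    [[0, 0, 0, 0, 0, 30, 100], [0, 0, 0, 0, 0, 30, 100], [0, 0, 0, 0, 0, 20, 100], [0, 0, 0, 0, 0, 0, 100]],
  ],
)

```text
time: 3.6
eef_pos: [632.7, -271.7, 38.3]
tool_rot: [-179.8, 0.1, 18.0]
ft_force: [0.2, -0.4, 0.4]
gripper_width: 85.8
```

Call:
carry_out(
  rows=[
    [[0, 0, 0, 0, 0, 20, 100], [0, 0, 0, 0, 0, 12, 100], [0, 0, 0, 0, 0, 5, 100], [0, 0, 0, 0, 0, 0, 100], [0, 0, 0, 0, 0, 0, 80]],
  ],
  grip_force=60,
)

```text
time: 4.22
eef_pos: [633.9, -273.7, 3.3]
tool_rot: [180.0, -0.0, 18.0]
ft_force: [-0.1, -0.2, 0.2]
gripper_width: 69.8
```

Call:
carry_out(
  rows=[
    [[0, 0, 0, 0, 0, 0, 60], [0, 0, 0, 0, 0, 0, 40], [0, 0, 0, 0, 0, 0, 40], [0, 0, 0, 0, 0, 0, 40]],
  ],
)

```text
time: 4.72
eef_pos: [634.0, -273.8, 3.9]
tool_rot: [179.9, -0.1, 18.0]
ft_force: [-1.7, -0.4, 6.2]
gripper_width: 48.0
```

Call:
carry_out(
  rows=[
    [[0, 0, 0, 0, 0, 0, 40], [0, 0, 0, 0, 0, -10, 40], [0, 0, 0, 0, 0, -30, 40], [0, 0, 0, 0, 0, 0, 40]],
  ],
)

```text
time: 5.22
eef_pos: [634.8, -274.2, 44.6]
tool_rot: [179.8, -0.2, 18.0]
ft_force: [0.7, -0.5, -3.4]
gripper_width: 47.8
```

```bash
python3 - <<'E'
from h import *
o=get_obs();print(o["ft_force"],o["gripper_width"],o["eef_pos"])
p=camera("side");save(p,"lift.png",(250,130,160,180),3.3)
E
```

```text
[ 0.70695731 -0.48092511 -3.42997682] 47.81397228424807 [ 634.8424762  -274.16441556   44.59228276]
```

View pics/lift.png

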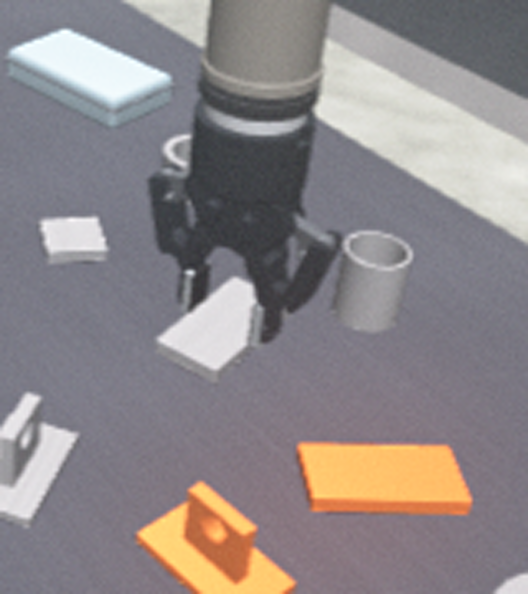

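The plate is held level in the jaws, at crop (215,325), with width 48 mm and about 3.7 N of load, roughly its weight. Next I carry it over the bay.

```bash
python3 - <<'E'
from h import *
plan([(625,-240,95,16),(539.8,140.4,95,-9.5)],40,vmax=56)
E
```

```text
9 rows; end [540.  140.6  94.8] [180.    0.   -9.5]
[[[0.0, 0.0, 1.0, 1.0, -17.0, -26.0, 40], [0.0, -0.1, 1.0, 0.5, -17.5, -26.0, 40], [0.0, 0.0, 3.6, 3.5, -55.5, 0.0, 40], [0.0, 0.0, 3.6, -0.5, -55.5, 0.0, 40], [0.0, 0.0, 3.7, -3.5, -55.5, 0.0, 40]]]
[[[0.0, 0.0, 3.6, -7.5, -55.5, 0.0, 40], [0.0, 0.0, 3.7, -11.0, -54.5, 0.0, 40], [0.0, 0.0, 3.6, -14.0, -54.0, 0.0, 40], [0.0, 0.0, 3.7, -17.5, -53.0, 0.0, 40]]]
```

Call:
carry_out(
  rows=[
    [[0, 0, 1, 1, -17, -26, 40], [0, 0, 1, 0.5, -17.5, -26, 40], [0, 0, 3.6, 3.5, -55.5, 0, 40], [0, 0, 3.6, -0.5, -55.5, 0, 40], [0, 0, 3.7, -3.5, -55.5, 0, 40]],
  ],
)

```text
time: 5.9
eef_pos: [586.8, -75.0, 93.2]
tool_rot: [-179.9, 0.1, 4.9]
ft_force: [0.1, 0.6, -3.7]
gripper_width: 47.6
```

Call:
carry_out(
  rows=[
    [[0, 0, 3.6, -7.5, -55.5, 0, 40], [0, 0, 3.7, -11, -54.5, 0, 40], [0, 0, 3.6, -14, -54, 0, 40], [0, 0, 3.7, -17.5, -53, 0, 40], [0, 0, 0, 0, 0, 0, 40]],
  ],
)

```text
time: 6.52
eef_pos: [537.0, 148.1, 92.5]
tool_rot: [-179.9, 0.3, -8.9]
ft_force: [-0.5, -1.3, -3.2]
gripper_width: 47.8
```

Call:
carry_out(
  rows=[
    [[0, 0, 0, 0, 0, 20, 40], [0, 0, 0, 0, 0, 20, 40], [0, 0, 0, 0, 0, 0, 40], [0, 0, 0, 0, 0, 0, 40]],
  ],
)

```text
time: 7.02
eef_pos: [540.1, 139.4, 54.6]
tool_rot: [180.0, -0.0, -9.7]
ft_force: [1.0, 0.0, -3.4]
gripper_width: 47.2
```

```bash
python3 - <<'E'
from h import *
o=get_obs();print(o["ft_force"],o["gripper_width"],o["eef_pos"],o["tool_rot"])
p=camera("top");save(p,"hov_top.png",(90,120,150,140),4);
p=camera("side");save(p,"hov_side.png",(150,60,120,150),4)
E
```

```text
[ 1.02765003  0.04166782 -3.41305588] 47.20033200620233 [540.06185472 139.42531959  54.60563119] [ 1.79974522e+02 -2.47070547e-03 -9.65630265e+00]
```

View pics/hov_top.png

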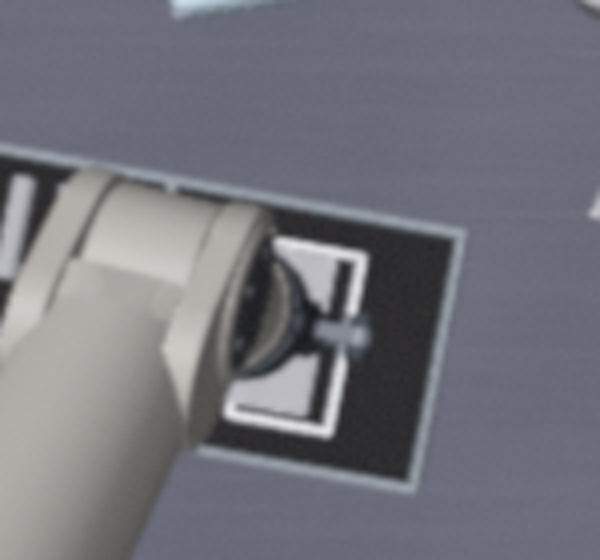

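View pics/hov_side.png

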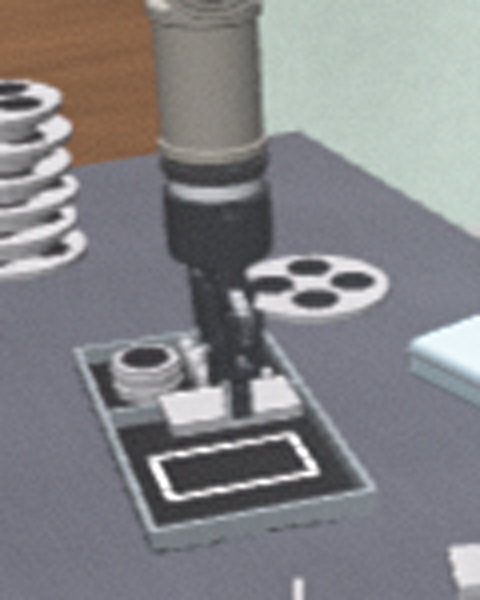

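Call:
carry_out(
  rows=[
    [[0, 0, 0, 0, 0, 15, 40], [0, 0, 0, 0, 0, 14, 40], [0, 0, 0, 0, 0, 7, 40], [0, 0, 0, 0, 0, 3, 40], [0, 0, 0, 0, 0, 0, 40]],
  ],
)

```text
time: 7.75
eef_pos: [539.8, 140.6, 15.7]
tool_rot: [180.0, 0.0, -9.5]
ft_force: [-0.5, -0.1, -2.7]
gripper_width: 47.6
```

Call:
carry_out(
  rows=[
    [[0, 0, 0, 0, 0, 2, 40], [0, 0, 0, 0, 0, 2, 40], [0, 0, 0, 0, 0, 0, 40]],
  ],
)

```text
time: 8.12
eef_pos: [539.7, 140.7, 11.8]
tool_rot: [-180.0, 0.0, -9.5]
ft_force: [0.5, 0.7, -4.6]
gripper_width: 47.9
```

```bash
python3 - <<'E'
from h import *
o=get_obs();print(o["ft_force"],o["gripper_width"],o["eef_pos"],o["tool_rot"])
p=camera("top");save(p,"low_top.png",(130,150,80,100),6);
p=camera("side");save(p,"low_side.png",(160,120,100,90),6)
E
```

```text
[ 0.47416641  0.6595824  -4.61537162] 47.90472622233193 [539.70034116 140.7192644   11.76879563] [-1.79991812e+02  7.38880148e-03 -9.53582468e+00]
```

View pics/low_top.png

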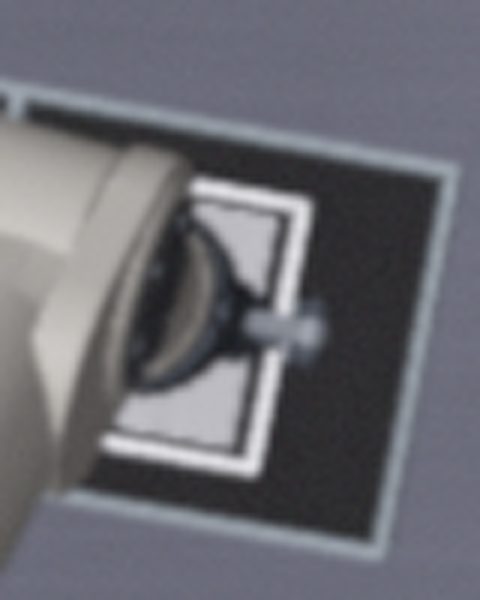

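View pics/low_side.png

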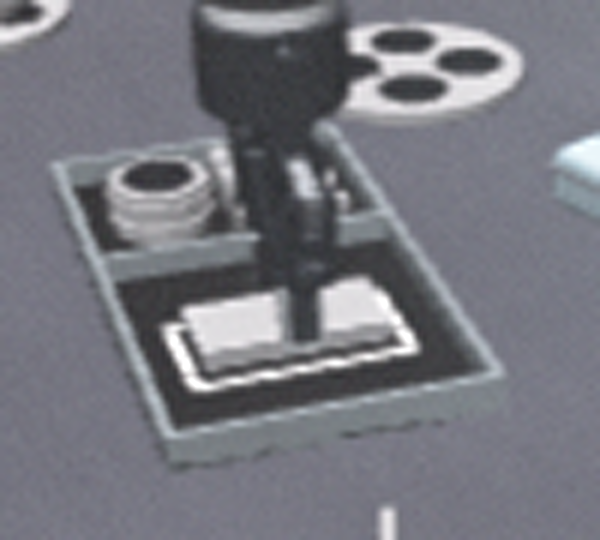

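Call:
carry_out(
  rows=[
    [[0, 0, 0, 0, 0, 1.5, 40], [0, 0, 0, 0, 0, 1, 40], [0, 0, 0, 0, 0, 0, 40]],
  ],
)

```text
time: 8.6
eef_pos: [539.7, 140.7, 9.2]
tool_rot: [-180.0, 0.0, -9.5]
ft_force: [1.1, 0.8, -3.9]
gripper_width: 47.8
```

Call:
carry_out(
  rows=[
    [[0, 0, 0, 0, 0, 0.5, 40], [0, 0, 0, 0, 0, 0, 40]],
  ],
)

```text
time: 8.85
eef_pos: [539.8, 140.6, 8.9]
tool_rot: [-180.0, -0.0, -9.5]
ft_force: [-0.5, -0.4, -2.4]
gripper_width: 47.7
```

Call:
carry_out(
  rows=[
    [[0, 0, 0, 0, 0, 0.5, 40], [0, 0, 0, 0, 0, 0.5, 40], [0, 0, 0, 0, 0, 0, 40]],
  ],
)

```text
time: 9.22
eef_pos: [539.9, 140.7, 8.8]
tool_rot: [-179.9, 0.0, -9.5]
ft_force: [-4.0, -0.2, 7.8]
gripper_width: 47.6
```

Contact: the force has changed sign to +8 N. I'll open slowly.

Call:
carry_out(
  rows=[
    [[0, 0, 0, 0, 0, 0, 62], [0, 0, 0, 0, 0, 0, 75], [0, 0, 0, 0, 0, 0, 85], [0, 0, 0, 0, 0, 0, 85]],
  ],
)

```text
time: 9.72
eef_pos: [539.9, 140.7, 7.8]
tool_rot: [-180.0, -0.0, -9.5]
ft_force: [0.5, -0.3, 0.5]
gripper_width: 72.3
```

Call:
carry_out(
  rows=[
    [[0, 0, 0, 0, 0, -15, 85], [0, 0, 0, 0, 0, -40, 85], [0, 0, 0, 0, 0, -50, 85], [0, 0, 0, 0, 0, 0, 85]],
  ],
)

```text
time: 10.22
eef_pos: [543.1, 140.7, 117.3]
tool_rot: [-179.8, -0.4, -9.6]
ft_force: [-0.1, 0.6, 0.8]
gripper_width: 72.6
```

```bash
python3 - <<'E'
from h import *
plan([(461.1,-283.4,110,35.8)],85,vmax=56)
E
```

```text
8 rows; end [ 461.3 -283.5  109.8] [180.   -0.   35.8]
[[[0.0, -0.1, -5.7, -1.5, 54.0, 0.5, 85], [0.0, -0.1, -5.7, -6.5, 53.5, 0.5, 85], [0.0, -0.1, -5.7, -12.0, 52.5, 1.0, 85], [0.0, 0.0, -5.7, -17.0, 51.5, 0.5, 85], [0.0, -0.1, -5.6, -22.0, 49.5, 1.0, 85]]]
[[[0.0, 0.0, -5.7, -27.0, 47.0, 1.0, 85], [0.0, -0.1, -5.6, -31.5, 44.0, 0.5, 85], [-0.1, 0.0, -5.7, -35.0, 40.5, 1.0, 85]]]
```

Call:
carry_out(
  rows=[
    [[0, 0, -5.7, -1.5, 54, 0.5, 85], [0, 0, -5.7, -6.5, 53.5, 0.5, 85], [0, 0, -5.7, -12, 52.5, 1, 85], [0, 0, -5.7, -17, 51.5, 0.5, 85], [0, 0, -5.6, -22, 49.5, 1, 85]],
  ],
)

```text
time: 10.85
eef_pos: [488.0, -126.1, 109.2]
tool_rot: [-180.0, -0.0, 19.1]
ft_force: [0.4, 0.3, 1.1]
gripper_width: 72.2
```

Call:
carry_out(
  rows=[
    [[0, 0, -5.7, -27, 47, 1, 85], [0, 0, -5.6, -31.5, 44, 0.5, 85], [0, 0, -5.7, -35, 40.5, 1, 85], [0, 0, 0, 0, 0, 0, 85], [0, 0, 0, 0, 0, 0, 85]],
  ],
)

```text
time: 11.48
eef_pos: [457.8, -283.1, 106.4]
tool_rot: [-179.9, -0.0, 35.8]
ft_force: [0.4, -0.2, -0.2]
gripper_width: 72.7
```

```bash
python3 - <<'E'
from h import *
p=camera("top");save(p,"placed.png",(70,150,150,100),5)
for thr in(125,140,155): 
    print("outl",fit(p,brightmask(p,(140,172,50,65),thr),5))
    # plate: inner component
    m=brightmask(p,(140,172,50,65),thr).astype(np.uint8);n,lab,st,c=cv2.connectedComponentsWithStats(m);print(st[1:,4])
    ks=[k for k in range(1,n) if st[k,4]>100]
    for k in ks: print(k,fit(p,lab==k,17))
m,w=rect(p,(140,172,50,65),11.5,25);print("depth",m.sum(),fit(p,m,17),np.nanmedian(w[m][:,2]))
o=get_obs();print(o["eef_pos"],o["tool_rot"])
for d in spot_point(p,"backing_plate")[:3]:print(d, onplane(p,*d["location"],5))
E
```

```text
outl {'n': 1273, 'mean': array([540.1, 141.8]), 'rc': array([539.8, 140. ]), 'size': array([ 72.6, 122.6]), 'ang': np.float32(170.8), 'pca': np.float64(170.4)}
[  48 1273   59]
2 {'n': 1273, 'mean': array([539.4, 139.8]), 'rc': array([539.1, 138.1]), 'size': array([ 72. , 121.4]), 'ang': np.float32(170.8), 'pca': np.float64(170.4)}
outl {'n': 1207, 'mean': array([540.1, 142. ]), 'rc': array([539.7, 140.3]), 'size': array([ 71.7, 122. ]), 'ang': np.float32(170.5), 'pca': np.float64(170.3)}
[  33 1207   41]
2 {'n': 1207, 'mean': array([539.4, 140.1]), 'rc': array([539. , 138.4]), 'size': array([ 71.1, 120.8]), 'ang': np.float32(170.5), 'pca': np.float64(170.3)}
outl {'n': 1151, 'mean': array([540.1, 142.5]), 'rc': array([539.7, 140.4]), 'size': array([ 71. , 121.1]), 'ang': np.float32(170.5), 'pca': np.float64(170.3)}
[   1 1151]
2 {'n': 1151, 'mean': array([539.4, 140.6]), 'rc': array([539. , 138.5]), 'size': array([ 70.3, 119.9]), 'ang': np.float32(170.5), 'pca': np.float64(170.3)}
depth 902 {'n': 784, 'mean': array([539.6, 140.4]), 'rc': array([540.2, 141.3]), 'size': array([53.2, 99.9]), 'ang': np.float32(170.5), 'pca': np.float64(171.1)} 17.849840739164712
[ 458.33595449 -282.17726785  106.30446233] [-1.79910525e+02 -1.59444830e-02  3.59146054e+01]
{'location': [164.8, 201.6], 'p': 0.7} [544.4186844 137.0277779   5.       ]
{'location': [376.6, 163.4], 'p': 0.56} [ 655.26425104 -411.55095991    5.        ]
```

View pics/placed.png

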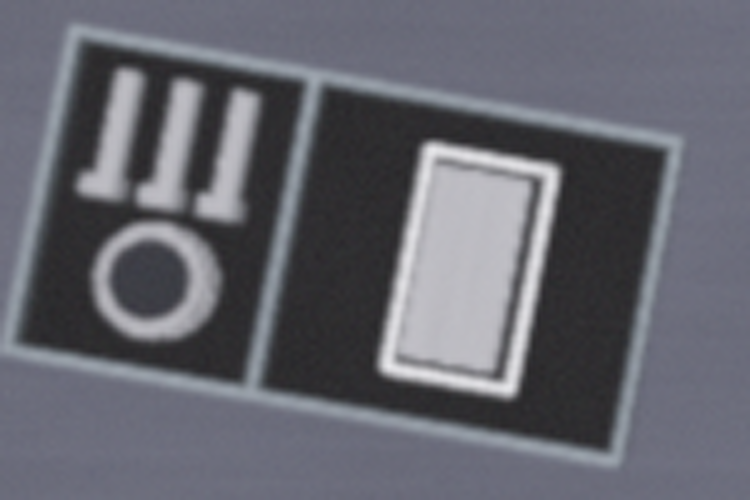

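Plate placed: at crop (460,270) it lies inside the white outline, parallel to it (170.5 to 171° against 170.5°). Its centre is within about 1 mm once parallax is allowed for. Now the bracket.

```bash
python3 - <<'E'
from h import *
plan([(461.1,-283.6,60,35.8)],85)
E
```

```text
1 rows; end [ 461.2 -283.6   59.8] [180.   -0.   35.8]
[[[-0.1, 0.0, 0.2, 1.0, 3.0, 46.5, 85]]]
```

Call:
carry_out(
  rows=[
    [[0, 0, 0, 1, 1.5, 20, 85], [0, 0, 0, 1, 0.5, 20, 85], [0, 0, 0, 0, 0, 6, 85], [0, 0, 0, 0, 0, 0, 85], [0, 0, 0, 0, 0, 0, 85]],
  ],
)

```text
time: 12.2
eef_pos: [461.2, -284.4, 61.1]
tool_rot: [180.0, -0.0, 35.8]
ft_force: [0.5, -0.6, -0.1]
gripper_width: 72.5
```

```bash
python3 - <<'E'
from h import *
plan([(461.1,-283.6,17,35.8)],85)
p=camera("top");save(p,"br_top.png",(280,190,100,90),6)
p=camera("side");save(p,"br_side.png",(190,200,130,110),5)
E
```

```text
1 rows; end [ 461.1 -283.4   17.1] [180.   -0.   35.8]
[[[0.0, 0.0, 0.0, 0.5, -1.0, 44.0, 85]]]
```

View pics/br_side.png

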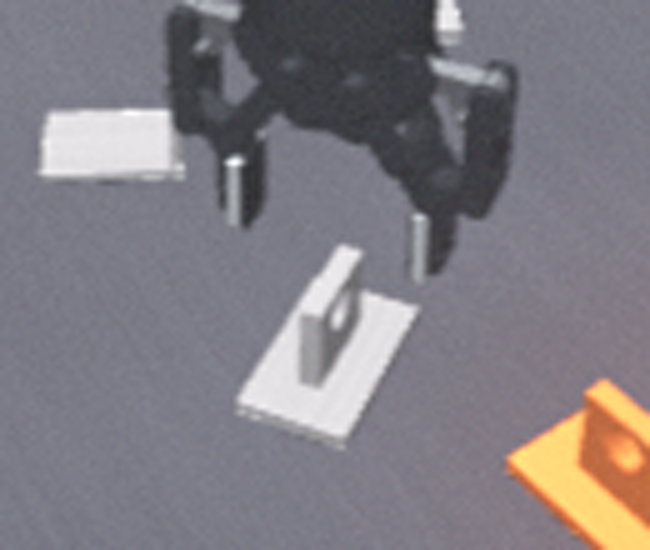

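The side view shows the open jaws astride the grey bracket's lug, at crop (330,310). I'll descend and close.

Call:
carry_out(
  rows=[
    [[0, 0, 0, 0.5, -0.5, 20, 85], [0, 0, 0, 0, 0, 16, 85], [0, 0, 0, 0, 0, 7, 85], [0, 0, 0, 0, 0, 0, 60], [0, 0, 0, 0, 0, 0, 35]],
  ],
  grip_force=60,
)

```text
time: 12.92
eef_pos: [461.3, -283.7, 18.0]
tool_rot: [180.0, -0.0, 35.8]
ft_force: [-0.1, -0.0, -1.9]
gripper_width: 36.9
```

Call:
carry_out(
  rows=[
    [[0, 0, 0, 0, 0, 0, 20], [0, 0, 0, 0, 0, 0, 15], [0, 0, 0, 0, 0, 0, 0], [0, 0, 0, 0, 0, 0, 0], [0, 0, 0, 0, 0, 0, 0]],
  ],
)

```text
time: 13.55
eef_pos: [461.5, -283.6, 18.2]
tool_rot: [180.0, -0.0, 35.9]
ft_force: [0.2, 0.1, 3.6]
gripper_width: 8.8
```

Call:
carry_out(
  rows=[
    [[0, 0, 0, 0, 0, 0, 0], [0, 0, 0, 0, 0, -10, 0], [0, 0, 0, 0, 0, -40, 0], [0, 0, 0, 0, 0, -50, 0], [0, 0, 0, 0, 0, 0, 0]],
  ],
)

```text
time: 14.18
eef_pos: [463.0, -284.8, 120.9]
tool_rot: [179.7, -0.2, 35.9]
ft_force: [0.8, -0.2, -3.5]
gripper_width: 8.8
```

```bash
python3 - <<'E'
from h import *
plan([(539.8,140.7,118,-9.5)],0,vmax=54)
p=camera("side");save(p,"brlift.png",(190,150,130,150),4)
p=camera("top");save(p,"brlift_t.png",(280,190,100,90),6)
E
```

```text
9 rows; end [539.9 140.8 118.2] [-180.     0.    -9.5]
[[[0.0, 0.0, 5.0, 34.5, -33.5, 0.5, 0], [0.0, 0.0, 5.0, 31.5, -36.0, 0.0, 0], [0.0, 0.0, 5.1, 28.5, -39.0, 0.5, 0], [0.0, -0.1, 5.0, 24.5, -41.0, 0.0, 0], [0.0, 0.0, 5.1, 21.0, -43.0, 0.0, 0]]]
[[[0.0, -0.1, 5.0, 17.0, -45.0, 0.5, 0], [0.1, -0.1, 5.1, 13.5, -46.5, 0.0, 0], [0.0, 0.0, 5.0, 9.0, -47.0, 0.5, 0], [0.1, -0.1, 5.1, 5.0, -48.0, 0.0, 0]]]
```

View pics/brlift.png

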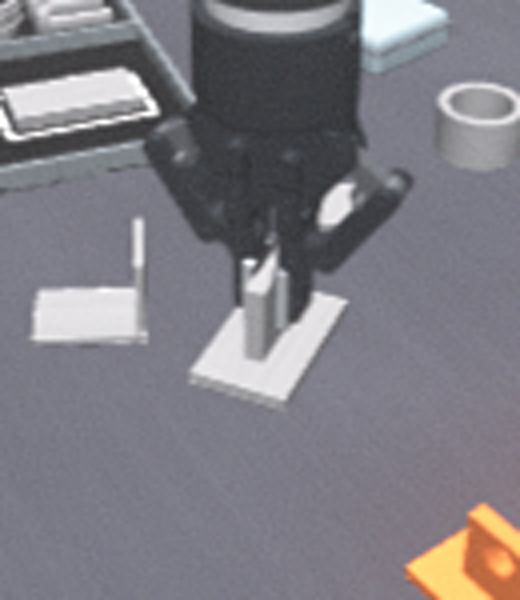

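View pics/brlift_t.png

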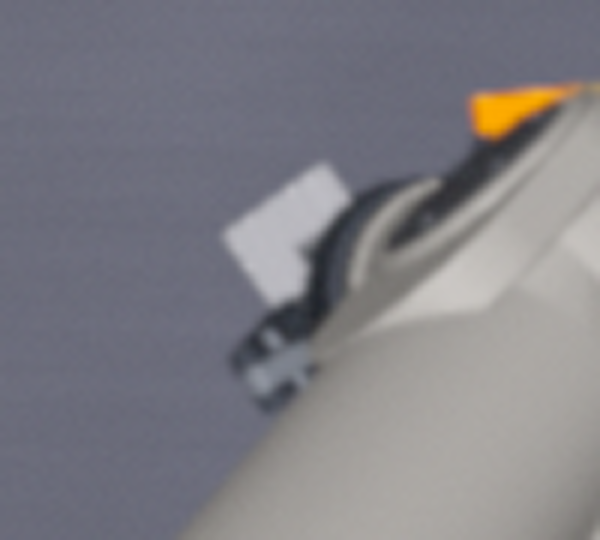

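The bracket is held level by its lug, at crop (265,320). I carry it over the plate.

Call:
carry_out(
  rows=[
    [[0, 0, 5, 34.5, -33.5, 0, 0], [0, 0, 5, 31.5, -36, 0, 0], [0, 0, 5.1, 28.5, -39, 0, 0], [0, 0, 5, 24.5, -41, 0, 0], [0, 0, 5.1, 21, -43, 0, 0]],
  ],
)

```text
time: 14.9
eef_pos: [501.8, -45.4, 115.9]
tool_rot: [-180.0, 0.2, 10.5]
ft_force: [1.6, -0.2, -3.9]
gripper_width: 9.3
```

Call:
carry_out(
  rows=[
    [[0, 0, 5, 17, -45, 0, 0], [0, 0, 5.1, 13.5, -46.5, 0, 0], [0, 0, 5, 9, -47, 0, 0], [0, 0, 5.1, 5, -48, 0, 0], [0, 0, 0, 0, 0, 0, 0]],
  ],
)

```text
time: 15.52
eef_pos: [536.6, 147.9, 115.1]
tool_rot: [179.9, 0.2, -9.0]
ft_force: [0.1, -0.3, -3.2]
gripper_width: 9.0
```

Call:
carry_out(
  rows=[
    [[0, 0, 0, 0, 0, 20, 0], [0, 0, 0, 0, 0, 20, 0], [0, 0, 0, 0, 0, 0, 0], [0, 0, 0, 0, 0, 0, 0]],
  ],
)

```text
time: 16.02
eef_pos: [538.1, 141.2, 77.7]
tool_rot: [180.0, 0.0, -9.6]
ft_force: [0.1, -0.3, -2.8]
gripper_width: 9.1
```

```bash
python3 - <<'E'
from h import *
o=get_obs();print(o["q"].round(1))
plan([(539.9,140.7,45,-9.5)],0,vmax=20)
E
```

```text
[-58.5  33.5  52.5 110.6 -33.5  52.5 -88.8]
2 rows; end [540.1 140.9  45.2] [180.    0.   -9.5]
[[[0.0, 0.0, -0.1, 1.0, 0.0, 16.5, 0], [0.0, 0.0, 0.0, 1.0, 0.0, 16.0, 0]]]
```

Call:
carry_out(
  rows=[
    [[0, 0, 0, 1, 0, 16, 0], [0, 0, 0, 0.5, 0, 10, 0], [0, 0, 0, 0, 0, 6, 0], [0, 0, 0, 0, 0, 0, 0], [0, 0, 0, 0, 0, 0, 0]],
  ],
)

```text
time: 16.65
eef_pos: [539.8, 142.0, 46.1]
tool_rot: [-180.0, -0.0, -9.5]
ft_force: [-0.2, 0.2, -2.4]
gripper_width: 9.0
```

```bash
python3 - <<'E'
from h import *
p=camera("top");save(p,"brlow_t.png",(130,150,80,100),6)
p=camera("side");save(p,"brlow_s.png",(160,110,100,90),6)
plan([(539.9,140.7,38,-9.5)],0,vmax=20)
E
```

```text
1 rows; end [539.6 140.6  38.2] [-180.    -0.    -9.5]
[[[0.0, 0.0, 0.0, 0.0, 1.5, 8.0, 0]]]
```

View pics/brlow_t.png

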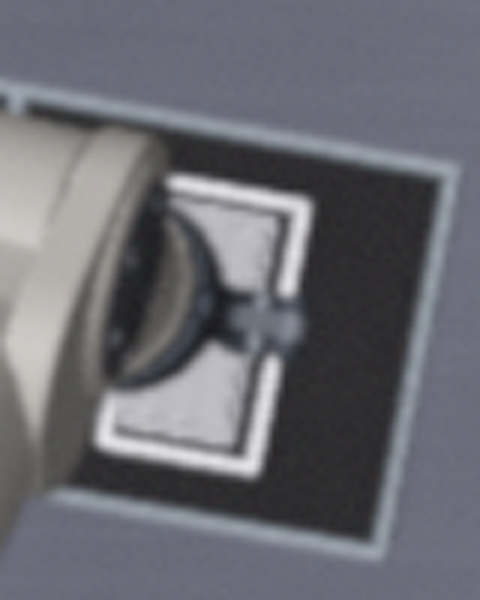

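View pics/brlow_s.png

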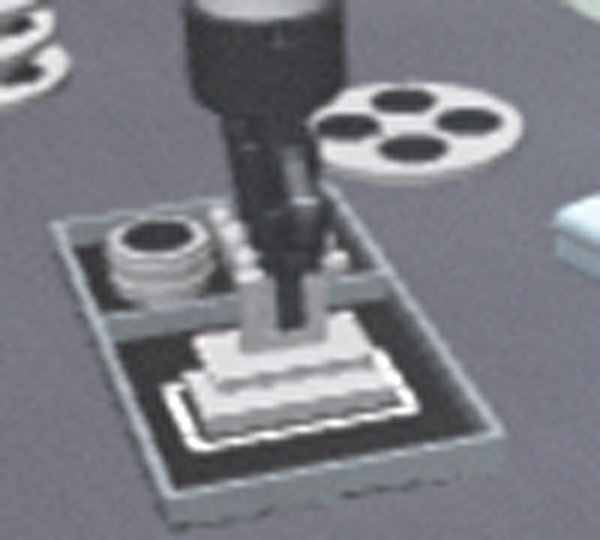

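Call:
carry_out(
  rows=[
    [[0, 0, 0, 0, 0.5, 5, 0], [0, 0, 0, 0, 0.5, 3, 0], [0, 0, 0, 0, 0, 1, 0], [0, 0, 0, 0, 0, 0, 0], [0, 0, 0, 0, 0, 0, 0]],
  ],
)

```text
time: 17.38
eef_pos: [539.5, 141.0, 36.9]
tool_rot: [-180.0, -0.0, -9.5]
ft_force: [0.3, -0.0, -3.0]
gripper_width: 9.1
```

```bash
python3 - <<'E'
from h import *
o=get_obs();print(o["eef_pos"],o["ft_force"],o["tool_rot"])
E
```

```text
[539.49802582 140.99750577  36.89935359] [ 0.26847815 -0.00425466 -3.0359866 ] [-1.79989714e+02 -1.21887998e-02 -9.54391733e+00]
```

Call:
carry_out(
  rows=[
    [[0, 0, 0, 0, 0, 1, 0], [0, 0, 0, 0, 0, 0.5, 0], [0, 0, 0, 0, 0, 0, 0]],
  ],
)

```text
time: 17.75
eef_pos: [539.4, 141.0, 35.3]
tool_rot: [-180.0, 0.0, -9.5]
ft_force: [0.4, -0.5, -3.2]
gripper_width: 9.6
```

Call:
carry_out(
  rows=[
    [[0, 0, 0, 0, 0, 0.5, 0], [0, 0, 0, 0, 0, 0, 0]],
  ],
)

```text
time: 18.0
eef_pos: [539.4, 141.0, 35.2]
tool_rot: [-180.0, 0.0, -9.5]
ft_force: [-2.0, 0.4, 2.0]
gripper_width: 9.1
```

Contact at the expected height (35.2 mm). I'll release gently, straight, and retreat.

Call:
carry_out(
  rows=[
    [[0, 0, 0, 0, 0, 0.3, 0], [0, 0, 0, 0, 0, 0, 15], [0, 0, 0, 0, 0, 0, 25], [0, 0, 0, 0, 0, 0, 40], [0, 0, 0, 0, 0, 0, 50]],
  ],
)

```text
time: 18.62
eef_pos: [539.5, 141.0, 34.5]
tool_rot: [-180.0, -0.0, -9.5]
ft_force: [-0.2, -0.5, -0.8]
gripper_width: 42.9
```

Call:
carry_out(
  rows=[
    [[0, 0, 0, 0, 0, 0, 55], [0, 0, 0, 0, 0, -15, 55], [0, 0, 0, 0, 0, -35, 55], [0, 0, 0, 0, 0, -50, 55], [0, 0, 0, 0, 0, -50, 55]],
  ],
)

```text
time: 19.25
eef_pos: [539.4, 140.6, 186.8]
tool_rot: [-180.0, -0.0, -9.6]
ft_force: [0.8, 1.0, 0.1]
gripper_width: 46.9
```

Call:
carry_out(
  rows=[
    [[0, 0, 0, 0, 55, 0, 55], [0, 0, 0, 0, 55, 0, 55], [0, 0, 0, 0, 55, 0, 55], [0, 0, 0, 0, 50, 0, 55], [0, 0, 0, 0, 0, 0, 55]],
  ],
)

```text
time: 19.88
eef_pos: [502.5, -76.3, 185.9]
tool_rot: [-180.0, -0.1, -10.1]
ft_force: [-1.0, 1.2, 0.7]
gripper_width: 47.2
```

```bash
python3 - <<'E'
from h import *
p=camera("top");save(p,"end_t.png",(130,150,80,100),6)
m,w=rect(p,(140,172,50,65),11.5,60);print("all",fit(p,m,17))
m,w=rect(p,(140,172,50,65),21.5,60);print("br foot",fit(p,m,25),np.nanmedian(w[m][:,2]))
m,w=rect(p,(140,172,50,65),40,90);print("lug",m.sum(),w[m].mean(0))
for q in("eye_bracket",):
  for d in spot_point(p,q)[:2]:print(d, onplane(p,*d["location"],17))
p=camera("side");save(p,"end_s.png",(160,110,100,90),6)
E
```

```text
all {'n': 732, 'mean': array([539.7, 140.2]), 'rc': array([541.1, 141.9]), 'size': array([ 54.8, 102. ]), 'ang': np.float32(171.1), 'pca': np.float64(170.4)}
br foot {'n': 567, 'mean': array([539. , 139.9]), 'rc': array([539.6, 140.8]), 'size': array([50.5, 86.8]), 'ang': np.float32(170.5), 'pca': np.float64(169.5)} 25.917312690974768
lug 107 [538.52287943 139.77225654  62.82300936]
{'location': [374.6, 216.7], 'p': 0.84} [ 515.1908974  -402.54396339   17.        ]
{'location': [160.1, 204.3], 'p': 0.74} [536.56062329 146.79889195  17.        ]
```

View pics/end_t.png

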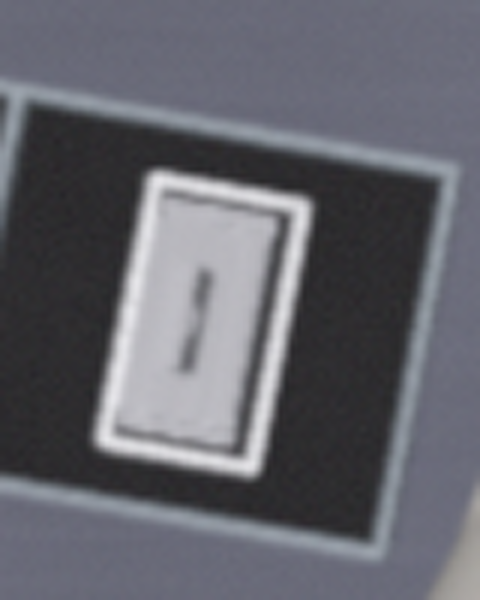

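View pics/end_s.png

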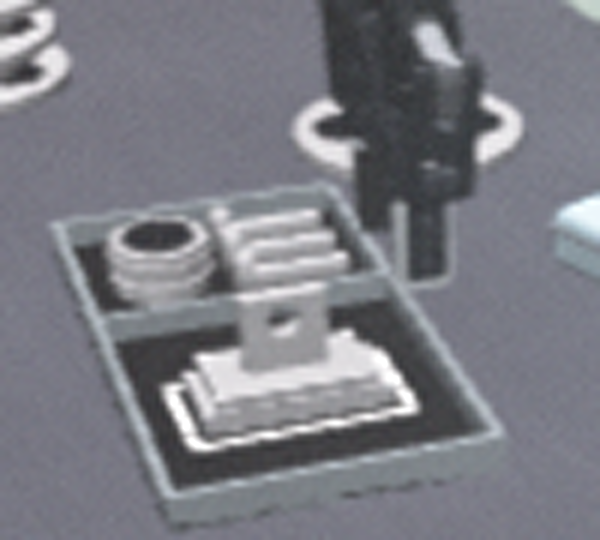

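```bash
python3 - <<'E'
from h import *
print(hand_in())
E
```

```text
the job is handed in; nothing more can be done
None
```

The kit is complete and handed in at about 20 s of the 58 s. The grey backing plate lies on the painted outline, and the grey eye bracket stands on top of it. Both were lowered to light contact (8 N or less) before I let go. I did not touch the orange look-alikes, the square plate or the angle piece.

Final checks with the gripper clear:

| | Centre (x, y) in mm | Angle |
|---|---|---|
| Outline | (539.7, 140.3) | 170.5° |
| Plate, seen before the bracket went on | (540.2, 141.3) | 170.5–171° |
| Bracket foot | (539.6, 140.8) | 170.5° (a second fit gave 169.5°) |

- **Bracket height:** the top of the foot reads 25.9 mm, which fits the foot lying flat on the plate (25 mm expected).
- **Pictures:** both end views show the bracket upright, with equal ledges of plate at each end.
- **Disagreement:** the keypoint network put the bracket's origin about 7 mm away, at (536.6, 146.8). It also put the plate's origin about 5 mm off. I trusted the depth and pixel fits and the arm's own pose, which agree to about 1 mm.

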